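Set the shot wheel and dose the tint

TASK

On the tint dosing unit with the blue canister, flick the toothed wheel round anticlockwise with a fingertip, click by click, until its yellow tooth rests at the white pointer, without going past it. Then push that unit's green button all the way down and let it come back up. Leave the unit with the red canister and all the loose things alone.

Things in the scene. Friction and masses are not known exactly. Their poses are not given: they have to be found in the camera images.
- blue_unit: Fixed grey dosing unit with a blue canister, turned up to 0.25 rad. Origin on the table under the wheel axis; x from the button towards the canister, y to the white pointer, z up. In mm: main box x -85..160, y -80..80, top z 80; front step x -149..-85, top z 55; canister dia 80 at x 115, top z 142; nozzle beyond x 160 at z 55-75. The two units may swap places
- blue_wheel (a joint): click wheel of the blue unit, rad, growing anticlockwise from above. 0.785 per click, 8 clicks a turn; 0 = yellow tooth at the pointer. Starts 2 to 5 clicks short (-3.93 to -1.57); end stops at -4.5 and 1.5. Rests only on whole clicks; needs about 4 N at a tooth; pushed a little over half a click, it snaps on to the next by itself
- blue_wheel_axis (a point): point on the blue wheel's axis, 100 mm above the table. Black star wheel: hub dia 60 with a white arrow, 8 radial teeth every 45 deg (one yellow), 9 mm wide, tips 65 mm from the axis, z 88 to 112 mm. At rest teeth point along the unit's +-x, +-y and the diagonals; free gap between teeth 36 mm at 58 mm radius
- blue_pointer (a point): tip of the blue unit's pointer, 69 mm from the axis along unit y, z 100 mm: a white block 16 wide (x), 11 deep (y), top z 112 mm, with a red line on top
- blue_yellow_tip (a point): outer end of the blue wheel's yellow tooth, at half its height
- blue_button (a joint): green dispense button of the blue unit: 0 = up, 0.006 m = fully down (takes about 5 N; springs back). Dia 30, on the front step at unit x -115, y 0
- blue_button_top (a point): centre of the top of the blue unit's button
- red_unit: the same unit with a red canister; not to be used
- red_wheel (a joint): click wheel of the red unit, same make and scale; leave it
- red_button (a joint): green button of the red unit; leave it
- red_yellow_tip (a point): outer end of the red wheel's yellow tooth
- cup_blue: white sample cup, dia 60, 48 high, loose under the blue unit's nozzle; origin at its underside
- cup_red: the same under the red unit's nozzle
- tin: loose orange paint tin, dia 74, 85 high; origin at its underside
- brush: loose paint brush lying on the table
- stick: loose wooden stirring stick 200 x 22 x 5 lying on the table
- roller: loose small white paint roller with yellow handle, about 250 long, 45 high

How it is judged:
By the outcome, as a careful person would: the job done as asked, in the order asked, and still so for the second after the job is handed in, with the robot touching nothing.
It also fails if it takes over 67 s, if anything falls off the work surface, if the arm or the gripper's body presses on something with over 40 N, if the wrist force passes 120 N, or if a joint passes its speed limit or range.

ROBOT

A 6-joint arm with a two-finger parallel gripper is mounted at the origin on the work surface. World frame = base frame: x ahead of the robot, y to its left, z up, the work surface at z = 0. Lengths are in mm, angles in rad, forces in N, time in s.
With the tool pointing down it reaches from about 350 to 875 mm from the base axis. Payload 4.2 kg.
Tool frame: the origin (TCP) lies at the very end of the fingers, on their centre line; the grasp point (between the pads) lies arm.hold_point_z behind it (arm.hold_point_z is the distance from the TCP to the grasp point, in mm); y points along the fingers, x is the direction in which the jaws open and shut, and the axes are right-handed (so a half turn about y gives the same grasp; the last joint's range is limited). The gripper opens to 85 mm and grips with 20 to 120 N. Pads are 22 mm wide; open, the fingers measure 114 mm over their backs; the gripper's body (76 mm by 85 mm) begins 54 mm behind the grasp point. The pads swing forward as they close: fully open they stand 13 mm farther back than shut.
Start: joints at [1.526, 0.385, 0.008, 0, -1.194, -0.259], TCP at [186.935, 596.368, 231.312] pointing down, gripper open.
Joint ranges: [-3.14, 3.14], [-1.21, 2.06], [-1.07, 1.41], [-3.16, 2.05], [-2.99, -0.16], [-3.1, 3.1]. Speed limits (rad/s): [2.79, 2.79, 3.14, 3.14, 3.14, 3.14].

INTERFACE

Orientations are given as a unit quaternion [x, y, z, w].
In Python, from bench import arm gives the robot as it stands.
- The arm moves only by the shell command python3 -m creep 'ROWS'. ROWS is JSON, a list of rows, each a list of 3 entries, a list of its own where there are three numbers: the shift along the world's x, y, z in mm, then the turn, a rotation vector about the world's x, y, z in rad, then the gripper command: -1 is shut, 1 is fully open, values between are in proportion. In form: [[[dx, dy, dz], [wx, wy, wz], jaw], ...]. A call has 1 to 12 rows; each row is the pose to reach, as a shift and turn from the pose commanded when the call began; what a row does not reach only later rows make up. A row lasts 1/12 s, in which the tool goes at most 41.7 mm and 7.16 degrees, less where a joint would pass 70% of its speed; a pose out of reach is approached as far as the arm can. A call with a gripper value outside its range is refused whole. The fingers move at their own pace and stop on an object; the grip force is fixed at half the most. Time passes only in rows, so rows that repeat a pose let the fingers close. It gives the time, the measured TCP pose, the force and the opening at its end, in the units of the state.
- arm.read_state(): the state, without advancing time (a new reading comes with each control period).
- arm.get_image(name): name is "scene" or "side" or "wrist"; returns (picture, depth): 480x640x3 uint8, red, green, blue; 480x640 float32, mm along the optical axis (not along the pixel's ray), 0 where there is no reading.
- arm.camera_params(name): a dict with "camera_matrix" (3x3 intrinsics, pixels), "extrinsics" (4x4, takes a point from world to camera coordinates); the wrist camera has in their place "T_tool_cam" (4x4, takes a point from camera to tool coordinates, whose origin is the TCP and whose axes are the tool frame's). Camera axes: x right, y down, z forward; pixel columns grow to the right and rows downward; lengths in mm; the calibration is good to about 2 mm. The wrist camera is an equidistant fisheye: a pixel r from the principal point sees the ray r / f radians off the axis. A picture is of the moment at which its call begins: read the wrist's pose just before it. camera_params takes no time and is no camera call.
- arm.job_done(): hands the job in, once; it reports no verdict.
The state is a dict: "clock": time; "joints": joint angles; "joint_vel": joint speeds; "joint_efforts": joint torques, N m; "position": TCP position; "ee_rot": TCP orientation; "contact_force": force on the tool from outside, world axes, zero at the start; "wrist_torque": the same for the moment, N m; "gripper_width": finger opening in mm.
Only numpy, scipy, OpenCV 4.12 (cv2) and the standard library are available. Lean on these libraries where they do the work, as an engineer would, in place of code of your own. Each camera call takes 0.05 s, during which the arm holds its last target.

## Working session

There is one attempt and no reset: what is moved stays moved. The work goes in short steps, Python scripts to look and compute and a shell command to move; the robot and the scene stay as the last step left them, time stands still between calls to the robot, and variables do not carry over. Pictures are saved under pics/ and viewed, and the job is handed in when it is done.

```bash
ls; mkdir -p pics; python3 - <<'E'
from bench import arm
import cv2
s=arm.read_state()
print(s, arm.hold_point_z)
for n in ["scene","side","wrist"]:
    p,d=arm.get_image(n); cv2.imwrite(f"pics/{n}0.png",p[:,:,::-1]); print(n,arm.camera_params(n))
    import numpy as np; np.savez(f"pics/{n}0.npz",p=p,d=d)
E
```

```text
pics
{'clock': 0.0, 'joints': array([ 1.52562749e+00,  3.85554151e-01,  6.63494959e-03, -5.22936881e-04,
       -1.19396101e+00, -2.58622194e-01]), 'joint_vel': array([ 3.85295480e-04, -8.57550034e-04, -6.98951941e-04, -8.58124716e-05,
       -1.18578264e-03, -1.89864539e-03]), 'joint_efforts': array([-9.40900391e-04, -3.92285407e+01,  1.88399899e+01,  4.18602973e+00,
       -4.69450315e-03,  5.33468182e-06]), 'position': array([186.7502673 , 595.84709104, 230.22303099]), 'ee_rot': array([ 0.41912803, -0.56947349,  0.57040475, -0.41793548]), 'contact_force': array([ 0.65648908,  1.03968704, -0.35369311]), 'wrist_torque': array([-0.01185731, -0.00266845,  0.00460899]), 'gripper_width': 85.66273053557177} 18.700000000000003
scene {'camera_matrix': array([[570.639051  ,   0.        , 328.08031725],
       [  0.        , 570.639051  , 237.72093271],
       [  0.        ,   0.        ,   1.        ]]), 'extrinsics': array([[ 3.79010650e-01,  9.25326021e-01, -1.10761845e-02,
        -2.35949738e+02],
       [ 7.56569878e-01, -3.16736525e-01, -5.72083904e-01,
        -4.03381558e+02],
     
[... 535 characters left out ...]
 [ 1.03113635e-01,  6.95648350e-01, -7.10943705e-01,
         1.42547570e+03],
       [ 0.00000000e+00,  0.00000000e+00,  0.00000000e+00,
         1.00000000e+00]])}
wrist {'camera_matrix': array([[371.64829954,   0.        , 320.50240614],
       [  0.        , 371.64829954, 242.78693607],
       [  0.        ,   0.        ,   1.        ]]), 'T_tool_cam': array([[ 9.99998806e-01,  1.39763482e-03, -6.58509384e-04,
        -3.70455931e-01],
       [ 1.05104830e-03, -3.03009137e-01,  9.52987072e-01,
        -1.42360474e+02],
       [ 1.13239356e-03, -9.52986626e-01, -3.03010244e-01,
         7.79435726e+01],
       [ 0.00000000e+00,  0.00000000e+00,  0.00000000e+00,
         1.00000000e+00]])}
```

View pics/scene0.png

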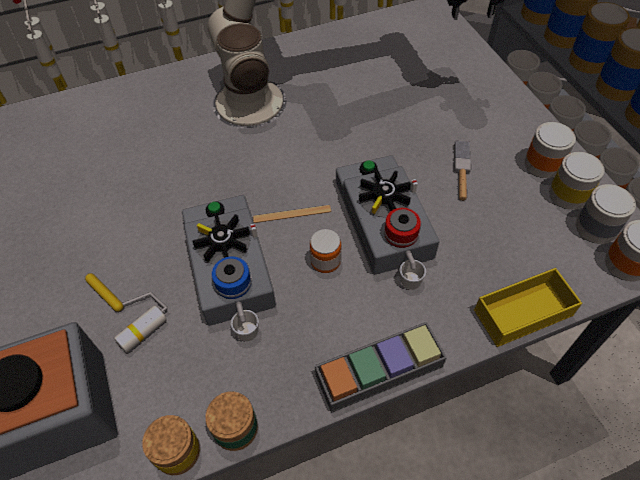

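View pics/side0.png

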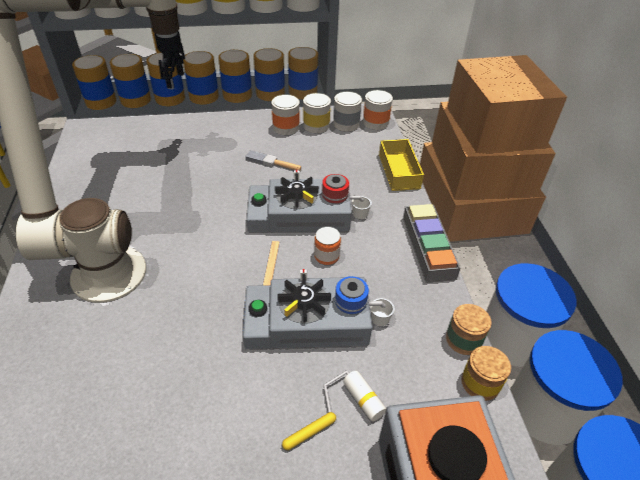

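View pics/wrist0.png

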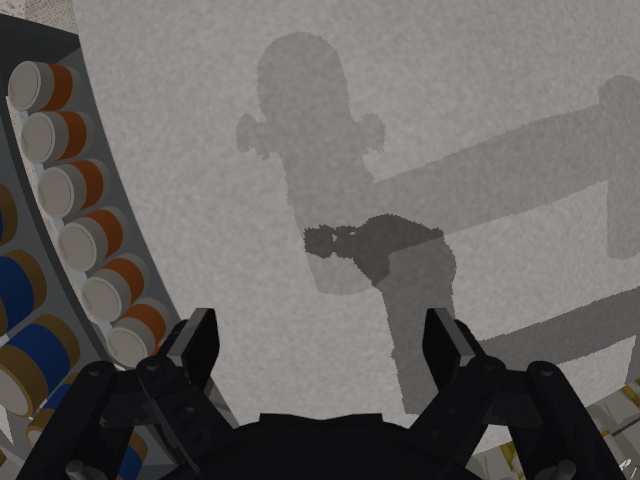

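The scene view shows the blue unit at about (225,255): button at (215,208), wheel hub at (221,234), yellow tooth at (205,230) and pointer at (248,226). The side view shows the same unit with its button at (257,308) and its wheel at (303,296). Next I'll measure these.

```bash
cat > h.py <<'E'
import numpy as np,cv2
from bench import arm
def world(n,u,v,d):
    c=arm.camera_params(n);K=c["camera_matrix"];T=np.linalg.inv(c["extrinsics"])
    p=np.linalg.inv(K)@np.array([u,v,1.])*d
    return (T@np.r_[p,1])[:3]
def plane(n,u,v,z):
    c=arm.camera_params(n);T=np.linalg.inv(c["extrinsics"])
    r=T[:3,:3]@np.linalg.inv(c["camera_matrix"])@np.array([u,v,1.]);o=T[:3,3]
    return o+r*(z-o[2])/r[2]
def proj(n,P):
    c=arm.camera_params(n);q=(c["extrinsics"]@np.r_[P,1])[:3];q=c["camera_matrix"]@q;return q[:2]/q[2]
E
cat > m.py <<'E'
from h import *
import sys
tag=sys.argv[1]
box={"scene":(150,170,290,350),"side":(225,255,400,360)}
for n in box:
    z=np.load(f"pics/{n}{tag}.npz");p,d=z["p"],z["d"];x0,y0,x1,y1=box[n]
    hsv=cv2.cvtColor(p,cv2.COLOR_RGB2HSV);H,S,V=cv2.split(hsv)
    M={"green":((H>45)&(H<80)&(S>110)&(V>50),86),"blue":((H>105)&(H<125)&(S>150)&(V>70),142),"yellow":((H>20)&(H<34)&(S>130)&(V>90),112),"red":(((H<8)|(H>172))&(S>100)&(V>70),112)}
    for k,(m,zz) in M.items():
        mm=np.zeros_like(m);mm[y0:y1,x0:x1]=m[y0:y1,x0:x1]
        nn,lab,st,ce=cv2.connectedComponentsWithStats(mm.astype(np.uint8))
        for i in range(1,nn):
            if st[i,4]<4: continue
            vs,us=np.where(lab==i)
            W=np.array([world(n,u,v,d[v,u]) for u,v in zip(us,vs) if d[v,u]>0])
            print(n,k,st[i],ce[i].round(1),"plane",plane(n,*ce[i],zz).round(1),"med",np.median(W,0).round(1) if len(W) else None, "zmax",W[:,2].max().round(1) if len(W) else None)
    cv2.imwrite(f"pics/{n}{tag}_z.png",cv2.resize(p[y0:y1,x0:x1],None,fx=4,fy=4,interpolation=cv2.INTER_CUBIC)[:600,:800,::-1])
E
python3 m.py 0
```

```text
scene green [208 202  12  10  94] [213.6 206.3] plane [ 410.4 -209.6   86. ] med [ 404.4 -209.3   78.9] zmax 86.2
scene blue [212 257  37  32 378] [230.4 274.7] plane [ 647.  -229.6  142. ] med [ 646.1 -229.8  132.1] zmax 140.0
scene yellow [197 223  15   9  56] [203.8 227. ] plane [ 481.6 -248.3  112. ] med [ 483.8 -248.5  113.6] zmax 119.2
scene red [251 225   5   3   9] [252.8 225.7] plane [ 521.3 -143.5  112. ] med [ 522.3 -143.3  114.6] zmax 116.7
side green [251 300  13  10  98] [257.2 304.5] plane [ 403.8 -220.7   86. ] med [ 403.3 -213.6   75.3] zmax 81.8
side blue [336 277  32  29 262] [351.1 292.8] plane [ 625.6 -253.9  142. ] med [ 625.8 -250.4  128.5] zmax 133.8
side blue [342 303   8   5  18] [345.6 304.9] plane [ 606.8 -287.1  142. ] med [ 613.1 -264.3  110.9] zmax 119.4
side blue [352 307   4   2   5] [353.4 307.6] plane [ 623.4 -296.7  142. ] med [ 630.  -270.3  105.7] zmax 109.1
side yellow [285 300  13  16 106] [290.9 307.4] plane [ 482.9 -257.8  112. ] med [ 483.4 -252.2  107.9] zmax 115.5
side red [303 269   2   4   5] [303.2 270.2] plane [ 524.3 -146.7  112. ] med [ 523.8 -147.4  110.9] zmax 114.4
```

View pics/scene0_z.png

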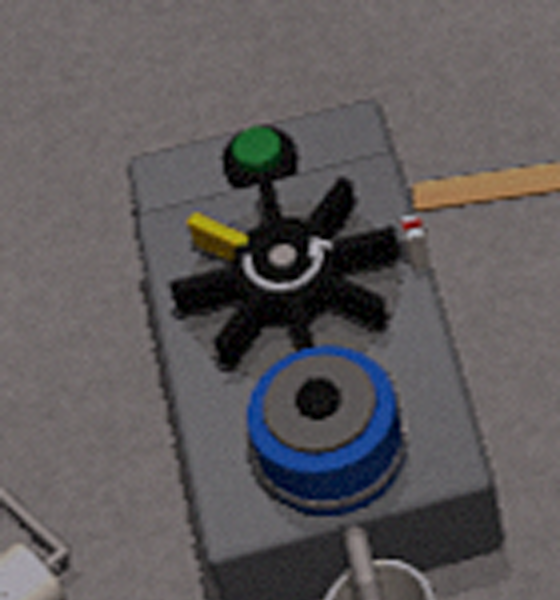

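View pics/side0_z.png

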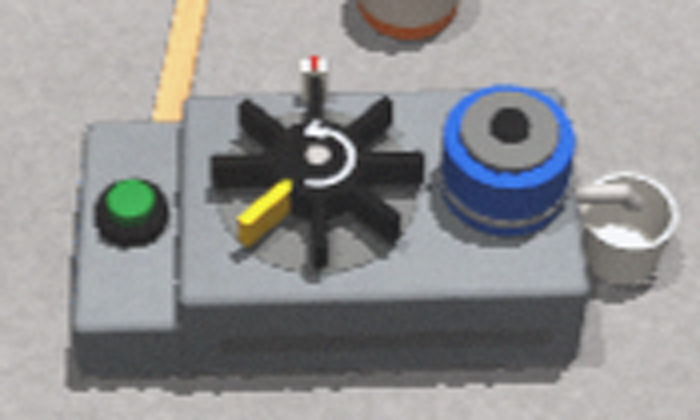

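The two zoomed views agree. The yellow tooth is on the unit's (-x,-y) diagonal, so it is 5 clicks short. I'll triangulate the hub cap, canister cap, button and pointer.

```bash
python3 - <<'E'
from h import *
def P(n):
    c=arm.camera_params(n);return c["camera_matrix"]@c["extrinsics"][:3]
A,B=P("scene"),P("side")
pts={"hub":((284,254),(317,155)),"cap":((318,398),(510,123)),"btn":((257,147),(129,199)),"ptr_line":((413,224),(314,63)),"ytip":((192,226),(240,228))}
for k,(a,b) in pts.items():
    a=np.array(a)/4+[150,170];b=np.array(b)/4+[225,255]
    X=cv2.triangulatePoints(A,B,a.reshape(2,1),b.reshape(2,1));X=(X[:3]/X[3]).ravel()
    print(k,X.round(1),(proj("scene",X)-a).round(1),(proj("side",X)-b).round(1))
    for z in (86,100,112,118,142): print("   ",z,plane("scene",*a,z).round(1)[:2],plane("side",*b,z).round(1)[:2])
E
```

```text
hub [ 517.  -218.5  112.5] [-0.4  1. ] [-0.8 -0.9]
    86 [ 494.9 -215.7] [ 521. -201.]
    100 [ 505.4 -216.3] [ 519.7 -211.8]
    112 [ 514.4 -216.9] [ 518.6 -221.1]
    118 [ 518.9 -217.1] [ 518.1 -225.7]
    142 [ 536.9 -218.2] [ 515.9 -244.3]
cap [ 632.6 -228.6  138.1] [-0.3  0.6] [-0.5 -0.6]
    86 [ 597.2 -225.6] [ 644.5 -189.5]
    100 [ 606.4 -226.2] [ 641.6 -200.5]
    112 [ 614.2 -226.6] [ 639.  -209.9]
    118 [ 618.1 -226.8] [ 637.7 -214.6]
    142 [ 633.8 -227.7] [ 632.7 -233.4]
btn [ 402.4 -209.    72. ] [-0.3  0.6] [-0.5 -0.6]
    86 [ 412.5 -208.6] [ 403.9 -221.5]
    100 [ 424.  -209.4] [ 404.3 -232.1]
    112 [ 433.9 -210. ] [ 404.6 -241.1]
    118 [ 438.9 -210.3] [ 404.7 -245.6]
    142 [ 458.7 -211.6] [ 405.3 -263.7]
ptr_line [ 523.6 -144.2  110.4] [-0.4  0.9] [-0.7 -0.9]
    86 [ 503.4 -139.7] [ 527.4 -126.6]
    100 [ 513.8 -141.4] [ 526.  -138.5]
    112 [ 522.7 -142.7] [ 524.9 -148.6]
    118 [ 527.1 -143.4] [ 524.3 -153.7]
    142 [ 544.9 -146.2] [ 522. -174.]
ytip [ 467.7 -260.6  101.5] [-0.2  0.4] [-0.3 -0.4]
    86 [ 454.6 -259.9] [ 468.9 -250.6]
    100 [ 465.6 -260. ] [ 468.4 -260.7]
    112 [ 475.  -260.1] [ 467.9 -269.4]
    118 [ 479.8 -260.1] [ 467.7 -273.8]
    142 [ 498.6 -260.2] [ 466.7 -291.1]
```

```bash
cat > g.py <<'E'
from h import *
from scipy.spatial.transform import Rotation as Ro
ax=np.array([517.,-219.]);yaw=-0.086
def gap(deg,r=65):
    a=np.deg2rad(deg)+yaw;return ax+r*np.array([np.cos(a),np.sin(a)])
E
python3 - <<'E'
from g import *
s=arm.read_state();R=Ro.from_quat(s["ee_rot"]).as_matrix();print(R.round(3))
print("x ang",np.degrees(np.arctan2(R[1,0],R[0,0])))
for d in (180,202.5,225,247.5): print(d,gap(d).round(1),"radial world deg",(d+np.degrees(yaw)))
E
```

```text
[[-0.299 -0.     0.954]
 [-0.954 -0.002 -0.299]
 [ 0.002 -1.     0.   ]]
x ang -107.41201386746205
180 [ 452.2 -213.4] radial world deg 175.07256296187492
202.5 [ 455.  -238.6] radial world deg 197.57256296187492
225 [ 467.3 -260.8] radial world deg 220.07256296187492
247.5 [ 487.1 -276.7] radial world deg 242.57256296187492
```

```bash
python3 -m creep '[[[17,-35,0],[0,0,-0.04],-1],[[34,-70,0],[0,0,-0.08],-1],[[50,-105,0],[0,0,-0.12],-1],[[67,-140,0],[0,0,-0.16],-1],[[84,-175,0],[0,0,-0.2],-1],[[100,-210,0],[0,0,-0.24],-1],[[117,-245,0],[0,0,-0.28],-1],[[134,-280,0],[0,0,-0.32],-1],[[150,-315,0],[0,0,-0.36],-1],[[167,-350,0],[0,0,-0.4],-1],[[184,-385,0],[0,0,-0.44],-1],[[200,-420,0],[0,0,-0.48],-1]]'
python3 -m creep '[[[6,-35,0],[0,0,-0.04],-1],[[11,-70,0],[0,0,-0.08],-1],[[17,-105,0],[0,0,-0.12],-1],[[23,-140,0],[0,0,-0.16],-1],[[28,-175,0],[0,0,-0.2],-1],[[34,-210,0],[0,0,-0.24],-1],[[40,-245,0],[0,0,-0.28],-1],[[45,-280,0],[0,0,-0.32],-1],[[51,-315,0],[0,0,-0.36],-1],[[57,-350,0],[0,0,-0.4],-1],[[62,-385,0],[0,0,-0.44],-1],[[68,-415,0],[0,0,-0.48],-1]]'
python3 - <<'E'
from g import *
s=arm.read_state();R=Ro.from_quat(s["ee_rot"]).as_matrix()
print("x ang",np.degrees(np.arctan2(R[1,0],R[0,0])),s["joints"],R[2],s["position"])
E
```

```text
clock: 1.15
position: [387.2, 174.5, 231.4]
ee_rot: [-0.271, 0.653, -0.653, 0.271]
contact_force: [1.5, 0.3, 0.1]
gripper_width: -0.5
clock: 2.15
position: [454.6, -240.8, 231.1]
ee_rot: [-0.107, 0.699, -0.699, 0.107]
contact_force: [0.3, 0.3, 0.6]
gripper_width: -0.4
x ang -162.58435999510047 [-1.71307248e-01  1.96790664e-01 -2.59411833e-01 -3.61263296e-05
 -1.11507218e+00  4.75283364e-01] [ 4.10488159e-04 -9.99999885e-01 -2.47724193e-04] [ 454.5725773  -240.80634619  231.07110833]
```

```bash
cat > shot.py <<'E'
from h import *
import sys
t=sys.argv[1]
for n in sys.argv[2:]:
    p,d=arm.get_image(n);np.savez(f"pics/{n}{t}.npz",p=p,d=d)
    x0,y0,x1,y1={"scene":(150,170,290,320),"side":(225,225,425,375),"wrist":(0,0,640,480)}[n]
    f=1 if n=="wrist" else 4
    cv2.imwrite(f"pics/{n}{t}_z.png",cv2.resize(p[y0:y1,x0:x1],None,fx=f,fy=f,interpolation=cv2.INTER_CUBIC)[:,:,::-1])
E
python3 shot.py 1 side wrist
```

```text
(no output)
```

View pics/side1_z.png

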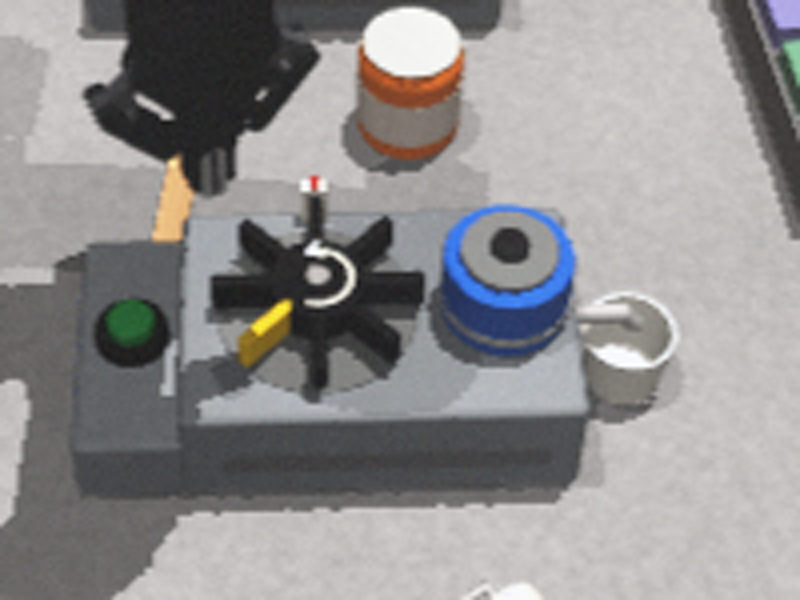

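View pics/wrist1_z.png

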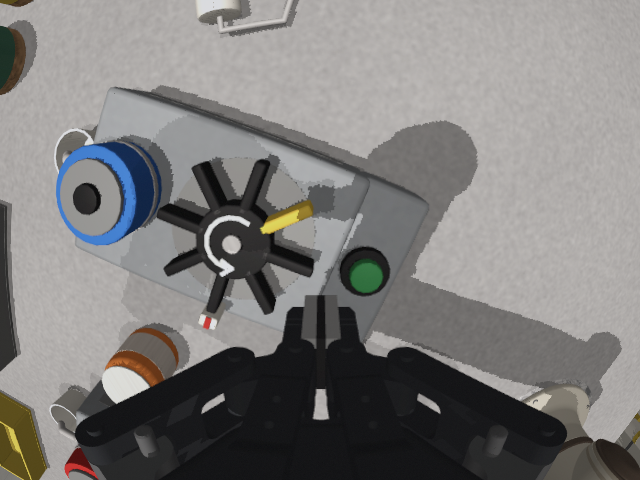

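The wrist view shows the hub cap at (232,244), the button top at (366,277), the pointer's red line at (208,322) and the yellow tip near (312,207). I'll use these to cross-check the axis.

```bash
cat >> g.py <<'E'
def wray(u,v,z,s=None):
    s=s or arm.read_state();c=arm.camera_params("wrist");K=c["camera_matrix"];T=c["T_tool_cam"]
    x,y=(u-K[0,2])/K[0,0],(v-K[1,2])/K[1,1];t=np.hypot(x,y)
    r=np.array([np.sin(t)*x/t,np.sin(t)*y/t,np.cos(t)])
    R=Ro.from_quat(s["ee_rot"]).as_matrix();o=R@T[:3,3]+s["position"];r=R@T[:3,:3]@r
    return o+r*(z-o[2])/r[2]
E
python3 - <<'E'
from g import *
for k,u,v,zs in [("hub",232,244,(112,118)),("btn",366,277,(68,72,76)),("ptr",208,322,(112,)),("ytip",312,207,(100,112)),("cap",87,199,(142,))]:
    for z in zs: print(k,z,wray(u,v,z).round(1))
E
```

```text
hub 112 [ 517.1 -215.7  112. ]
hub 118 [ 516.2 -218.   118. ]
btn 68 [ 401.3 -204.5   68. ]
btn 72 [ 402.3 -205.9   72. ]
btn 76 [ 403.3 -207.4   76. ]
ptr 112 [ 522.6 -142.5  112. ]
ytip 100 [ 467.2 -257.7  100. ]
ytip 112 [ 467.7 -260.3  112. ]
cap 142 [ 628.6 -226.9  142. ]
```

```bash
python3 -m creep '[[[-1.5,2.5,-35],[0,0,0],-1],[[-1.5,2.5,-70],[0,0,0],-1],[[-1.5,2.5,-105],[0,0,0],-1],[[-1.5,2.5,-108],[0,0,0],-1],[[-1.5,2.5,-108],[0,0,0],-1]]'; python3 shot.py 2 side wrist
```

```text
clock: 2.67
position: [452.1, -235.6, 121.9]
ee_rot: [-0.11, 0.699, -0.698, 0.107]
contact_force: [0.3, -0.3, 1.3]
gripper_width: -0.1
```

View pics/side2_z.png

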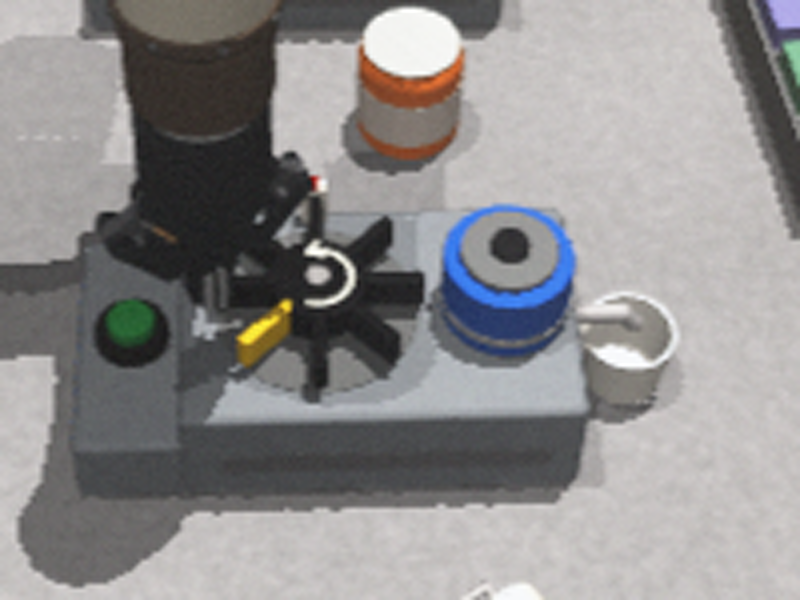

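View pics/wrist2_z.png

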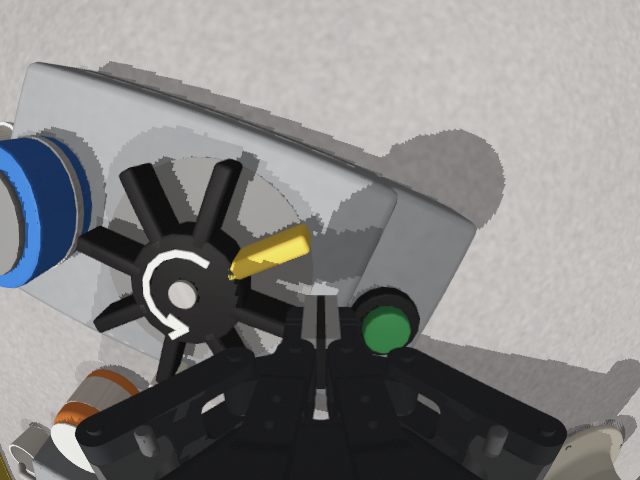

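```bash
python3 - <<'E'
from g import *
s=arm.read_state();print(s["position"],s["joint_vel"].round(3))
R=Ro.from_quat(s["ee_rot"]).as_matrix();print(R.round(3))
for k,u,v,zs in [("hub",182,294,(112,118)),("btn",386,330,(70,75)),("ytip",308,237,(100,112))]:
    for z in zs: print(k,z,wray(u,v,z).round(1))
E
```

```text
[ 454.86258294 -236.29087765  125.12895538] [-0.    -0.022  0.018 -0.003  0.005 -0.   ]
[[-0.953  0.003  0.303]
 [-0.303 -0.001 -0.953]
 [-0.002 -1.     0.002]]
hub 112 [ 520.1 -217.2  112. ]
hub 118 [ 518.5 -220.8  118. ]
btn 70 [ 403.8 -208.3   70. ]
btn 75 [ 405.7 -210.9   75. ]
ytip 100 [ 469.2 -260.   100. ]
ytip 112 [ 469.9 -263.6  112. ]
```

```bash
python3 -m creep '[[[0,-2,-10],[0,0,0],-1],[[0,-2,-20],[0,0,0],-1],[[0,-2,-26],[0,0,0],-1],[[0,-2,-31],[0,0,0],-1],[[0,-2,-31],[0,0,0],-1]]'; python3 - <<'E'
from g import *
s=arm.read_state();print(s["position"],s["contact_force"])
ax=np.array([517.5,-218.5]);r=67
p0=None
for d in np.linspace(0,47,11):
    a=np.deg2rad(202.5+d)+yaw;p=ax+r*np.array([np.cos(a),np.sin(a)])
    p0=p if p0 is None else p0
    print(d,(p-p0).round(1),np.deg2rad(d).round(3))
E
python3 shot.py 3 side
```

```text
clock: 3.18
position: [452.7, -238.0, 91.2]
ee_rot: [-0.109, 0.699, -0.698, 0.107]
contact_force: [0.2, -0.2, 1.0]
gripper_width: -0.3
[ 452.65382136 -237.95093029   91.17376695] [ 0.23510872 -0.20405391  1.03900975]
0.0 [0. 0.] 0.0
4.7 [ 1.9 -5.2] 0.082
9.4 [  4.2 -10.2] 0.164
14.100000000000001 [  6.9 -15. ] 0.246
18.8 [  9.9 -19.5] 0.328
23.5 [ 13.4 -23.8] 0.41
28.200000000000003 [ 17.1 -27.8] 0.492
32.9 [ 21.2 -31.5] 0.574
37.6 [ 25.6 -34.8] 0.656
42.300000000000004 [ 30.2 -37.7] 0.738
47.0 [ 35.1 -40.3] 0.82
```

View pics/side3_z.png

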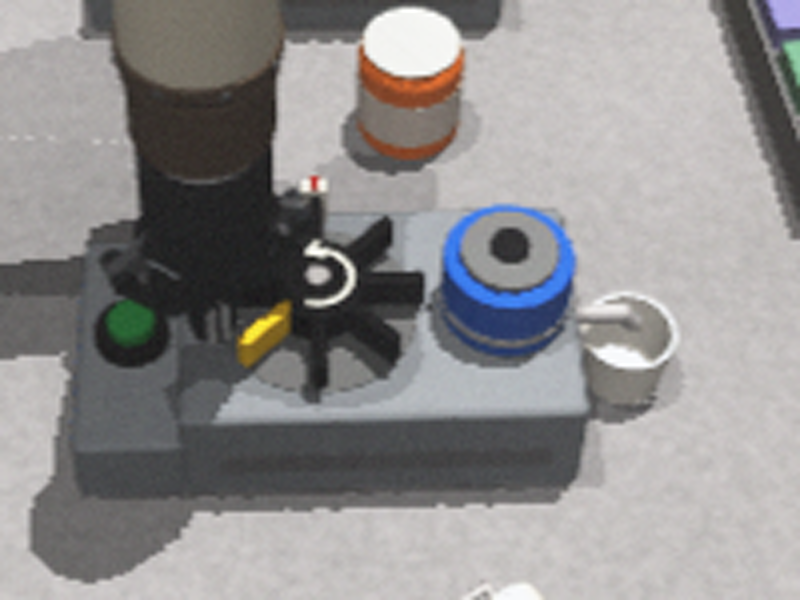

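```bash
python3 -m creep '[[[2,-5,0],[0,0,0.08],-1],[[4,-10,0],[0,0,0.16],-1],[[7,-15,0],[0,0,0.25],-1],[[10,-19.5,0],[0,0,0.33],-1],[[13.5,-24,0],[0,0,0.41],-1],[[17,-28,0],[0,0,0.49],-1],[[21,-31.5,0],[0,0,0.57],-1],[[25.5,-35,0],[0,0,0.66],-1],[[30,-37.5,0],[0,0,0.74],-1],[[33,-39,0],[0,0,0.785],-1],[[33,-39,0],[0,0,0.785],-1]]'; python3 shot.py 4 side wrist
```

```text
clock: 4.15
position: [487.2, -277.5, 92.6]
ee_rot: [0.367, -0.604, 0.604, -0.368]
contact_force: [1.0, 0.6, 0.3]
gripper_width: -0.1
```

View pics/side4_z.png

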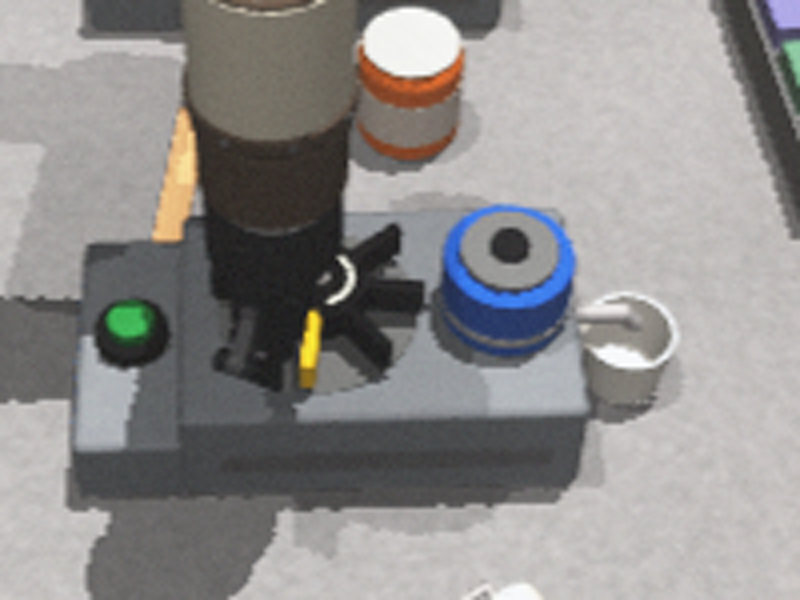

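View pics/wrist4_z.png

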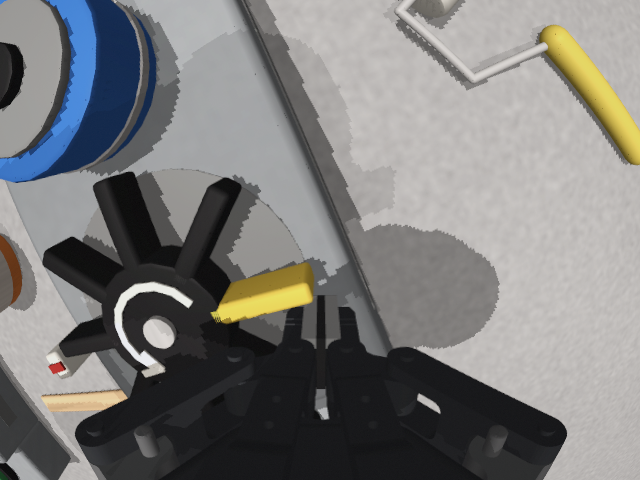

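```bash
python3 -m creep '[[[0,0,0],[0,0,0],-1],[[0,0,0],[0,0,0],-1],[[0,0,0],[0,0,0],-1]]'; python3 shot.py 5 side
```

```text
clock: 4.5
position: [486.4, -277.1, 92.4]
ee_rot: [0.367, -0.604, 0.604, -0.367]
contact_force: [0.2, -0.4, 0.0]
gripper_width: -0.0
```

View pics/side5_z.png

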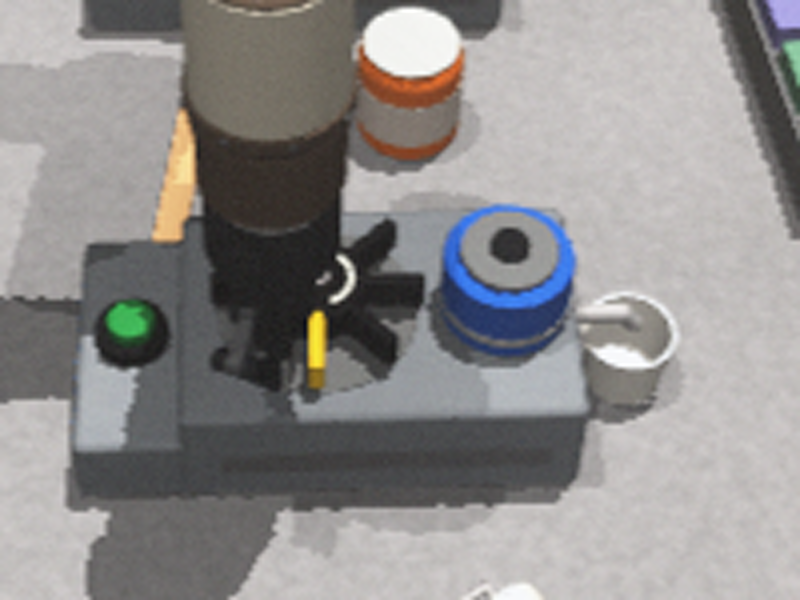

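The wheel has settled one click on, with the yellow tooth now along the unit's -y at (317,380). Next I lift, return, and repeat the stroke.

```bash
python3 -m creep '[[[0,0,20],[0,0,0],-1],[[0,0,40],[0,0,0],-1],[[-4,6,40],[0,0,-0.11],-1],[[-8,12,40],[0,0,-0.22],-1],[[-13,18,40],[0,0,-0.33],-1],[[-18,24,40],[0,0,-0.44],-1],[[-23,30,40],[0,0,-0.55],-1],[[-28,35,40],[0,0,-0.66],-1],[[-33,39,40],[0,0,-0.785],-1],[[-33,39,40],[0,0,-0.785],-1],[[-33,39,20],[0,0,-0.785],-1],[[-33,39,0],[0,0,-0.785],-1]]'
python3 -m creep '[[[2,-5,0],[0,0,0.08],-1],[[4,-10,0],[0,0,0.16],-1],[[7,-15,0],[0,0,0.25],-1],[[10,-19.5,0],[0,0,0.33],-1],[[13.5,-24,0],[0,0,0.41],-1],[[17,-28,0],[0,0,0.49],-1],[[21,-31.5,0],[0,0,0.57],-1],[[25.5,-35,0],[0,0,0.66],-1],[[30,-37.5,0],[0,0,0.74],-1],[[33,-39,0],[0,0,0.785],-1],[[33,-39,0],[0,0,0.785],-1],[[33,-39,0],[0,0,0.785],-1]]'
python3 -m creep '[[[0,0,0],[0,0,0],-1],[[0,0,0],[0,0,0],-1]]'; python3 shot.py 6 side
```

```text
clock: 5.55
position: [454.9, -238.5, 93.3]
ee_rot: [0.108, -0.698, 0.699, -0.111]
contact_force: [0.1, -1.2, -1.0]
gripper_width: 0.0
clock: 6.55
position: [486.6, -277.3, 92.2]
ee_rot: [-0.367, 0.604, -0.604, 0.367]
contact_force: [0.7, 0.1, 0.5]
gripper_width: -0.2
clock: 6.72
position: [486.4, -277.1, 92.4]
ee_rot: [0.367, -0.604, 0.604, -0.367]
contact_force: [0.6, -0.3, -0.3]
gripper_width: -0.0
```

View pics/side6_z.png

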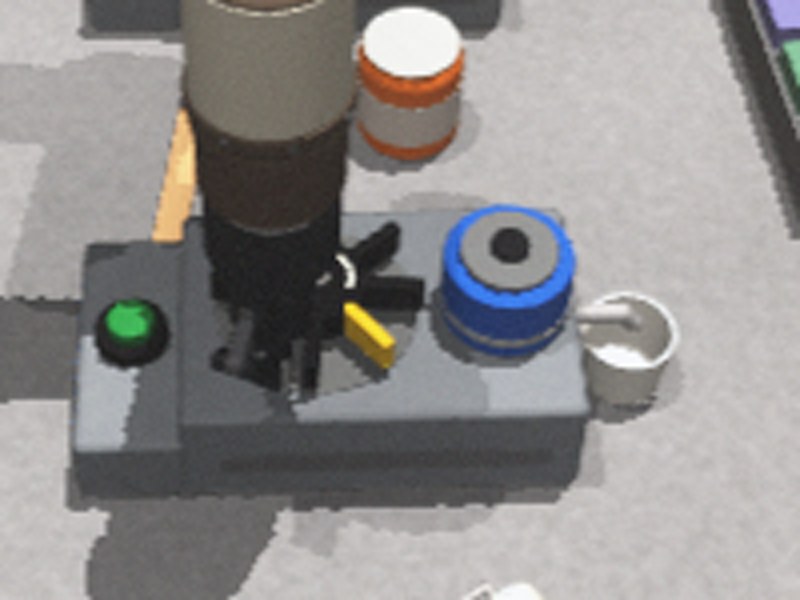

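The yellow tooth is now at unit +x,-y, tip at (390,355), so 3 clicks remain. Same stroke again.

```bash
python3 -m creep '[[[0,0,20],[0,0,0],-1],[[0,0,40],[0,0,0],-1],[[-4,6,40],[0,0,-0.11],-1],[[-8,12,40],[0,0,-0.22],-1],[[-13,18,40],[0,0,-0.33],-1],[[-18,24,40],[0,0,-0.44],-1],[[-23,30,40],[0,0,-0.55],-1],[[-28,35,40],[0,0,-0.66],-1],[[-33,39,40],[0,0,-0.785],-1],[[-33,39,40],[0,0,-0.785],-1],[[-33,39,20],[0,0,-0.785],-1],[[-33,39,0],[0,0,-0.785],-1]]'
python3 -m creep '[[[2,-5,0],[0,0,0.08],-1],[[4,-10,0],[0,0,0.16],-1],[[7,-15,0],[0,0,0.25],-1],[[10,-19.5,0],[0,0,0.33],-1],[[13.5,-24,0],[0,0,0.41],-1],[[17,-28,0],[0,0,0.49],-1],[[21,-31.5,0],[0,0,0.57],-1],[[25.5,-35,0],[0,0,0.66],-1],[[30,-37.5,0],[0,0,0.74],-1],[[33,-39,0],[0,0,0.785],-1],[[33,-39,0],[0,0,0.785],-1],[[33,-39,0],[0,0,0.785],-1]]'
python3 -m creep '[[[0,0,0],[0,0,0],-1],[[0,0,0],[0,0,0],-1],[[0,0,0],[0,0,0],-1]]'; python3 shot.py 7 side
```

```text
clock: 7.77
position: [454.9, -238.4, 93.3]
ee_rot: [0.108, -0.698, 0.699, -0.111]
contact_force: [-0.2, -0.2, -1.5]
gripper_width: -0.1
clock: 8.77
position: [486.6, -277.3, 92.2]
ee_rot: [0.367, -0.604, 0.604, -0.367]
contact_force: [0.5, -0.3, -0.6]
gripper_width: 0.1
clock: 9.02
position: [486.4, -277.0, 92.4]
ee_rot: [0.367, -0.604, 0.604, -0.367]
contact_force: [0.2, -0.4, -0.7]
gripper_width: 0.2
```

View pics/side7_z.png

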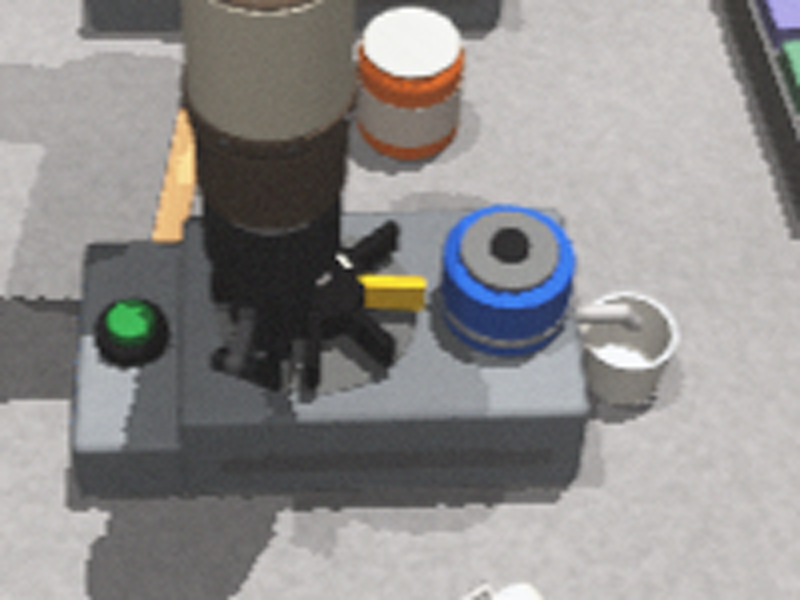

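The yellow tooth is now along +x towards the canister, tip at (425,292), so 2 clicks remain.

```bash
python3 -m creep '[[[0,0,20],[0,0,0],-1],[[0,0,40],[0,0,0],-1],[[-4,6,40],[0,0,-0.11],-1],[[-8,12,40],[0,0,-0.22],-1],[[-13,18,40],[0,0,-0.33],-1],[[-18,24,40],[0,0,-0.44],-1],[[-23,30,40],[0,0,-0.55],-1],[[-28,35,40],[0,0,-0.66],-1],[[-33,39,40],[0,0,-0.785],-1],[[-33,39,40],[0,0,-0.785],-1],[[-33,39,20],[0,0,-0.785],-1],[[-33,39,0],[0,0,-0.785],-1]]'
python3 -m creep '[[[2,-5,0],[0,0,0.08],-1],[[4,-10,0],[0,0,0.16],-1],[[7,-15,0],[0,0,0.25],-1],[[10,-19.5,0],[0,0,0.33],-1],[[13.5,-24,0],[0,0,0.41],-1],[[17,-28,0],[0,0,0.49],-1],[[21,-31.5,0],[0,0,0.57],-1],[[25.5,-35,0],[0,0,0.66],-1],[[30,-37.5,0],[0,0,0.74],-1],[[33,-39,0],[0,0,0.785],-1],[[33,-39,0],[0,0,0.785],-1],[[33,-39,0],[0,0,0.785],-1]]'
python3 -m creep '[[[0,0,0],[0,0,0],-1],[[0,0,0],[0,0,0],-1],[[0,0,0],[0,0,0],-1]]'; python3 shot.py 8 side wrist
```

```text
clock: 10.07
position: [454.9, -238.5, 93.3]
ee_rot: [0.108, -0.698, 0.699, -0.111]
contact_force: [-0.2, 0.6, 0.7]
gripper_width: 0.1
clock: 11.07
position: [486.6, -277.3, 92.2]
ee_rot: [0.367, -0.604, 0.604, -0.367]
contact_force: [0.7, 1.3, -0.5]
gripper_width: -0.1
clock: 11.32
position: [486.3, -277.1, 92.4]
ee_rot: [0.367, -0.604, 0.604, -0.367]
contact_force: [0.4, -0.3, -0.1]
gripper_width: -0.2
```

View pics/side8_z.png

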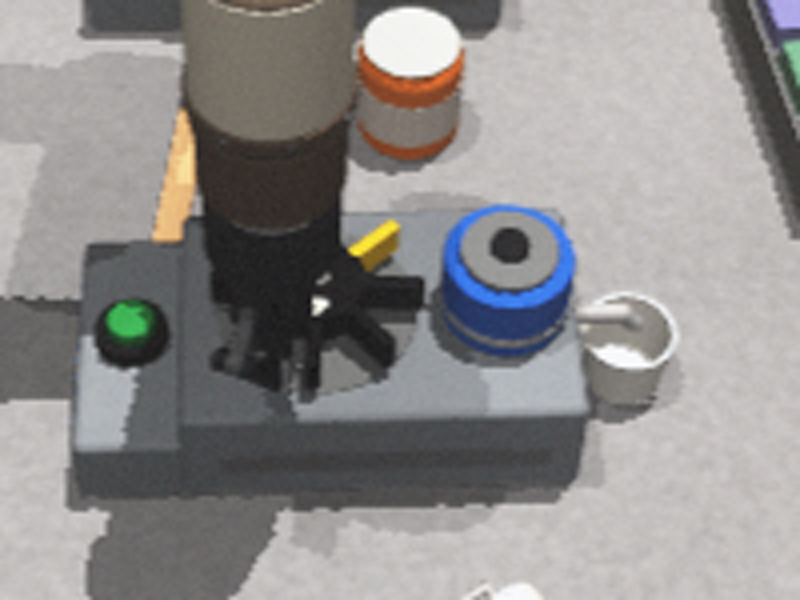

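View pics/wrist8_z.png

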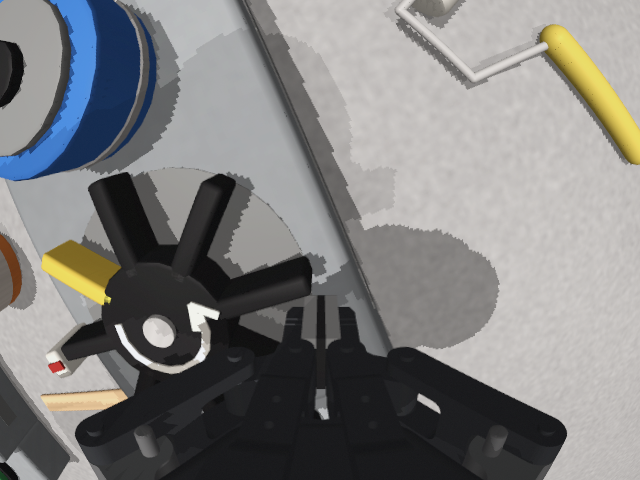

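The yellow tooth is at +x,+y, tip at (395,232), one click short of the pointer. This is the last stroke.

```bash
python3 -m creep '[[[0,0,20],[0,0,0],-1],[[0,0,40],[0,0,0],-1],[[-4,6,40],[0,0,-0.11],-1],[[-8,12,40],[0,0,-0.22],-1],[[-13,18,40],[0,0,-0.33],-1],[[-18,24,40],[0,0,-0.44],-1],[[-23,30,40],[0,0,-0.55],-1],[[-28,35,40],[0,0,-0.66],-1],[[-33,39,40],[0,0,-0.785],-1],[[-33,39,40],[0,0,-0.785],-1],[[-33,39,20],[0,0,-0.785],-1],[[-33,39,0],[0,0,-0.785],-1]]'
python3 -m creep '[[[2,-5,0],[0,0,0.08],-1],[[4,-10,0],[0,0,0.16],-1],[[7,-15,0],[0,0,0.25],-1],[[10,-19.5,0],[0,0,0.33],-1],[[13.5,-24,0],[0,0,0.41],-1],[[17,-28,0],[0,0,0.49],-1],[[21,-31.5,0],[0,0,0.57],-1],[[25.5,-35,0],[0,0,0.66],-1],[[30,-37.5,0],[0,0,0.74],-1],[[33,-39,0],[0,0,0.785],-1],[[33,-39,0],[0,0,0.785],-1],[[33,-39,0],[0,0,0.785],-1]]'
python3 -m creep '[[[0,0,0],[0,0,0],-1],[[0,0,0],[0,0,0],-1],[[0,0,0],[0,0,0],-1],[[0,0,0],[0,0,0],-1],[[0,0,0],[0,0,0],-1],[[0,0,0],[0,0,0],-1],[[0,0,20],[0,0,0],-1],[[0,0,40],[0,0,0],-1],[[0,0,70],[0,0,0],-1],[[0,0,70],[0,0,0],-1]]'; python3 shot.py 9 side wrist scene
```

```text
clock: 12.42
position: [454.9, -238.5, 93.3]
ee_rot: [0.108, -0.698, 0.699, -0.111]
contact_force: [0.3, -0.2, 0.0]
gripper_width: 0.2
clock: 13.42
position: [486.6, -277.3, 92.2]
ee_rot: [-0.367, 0.604, -0.604, 0.367]
contact_force: [0.0, 0.2, -0.7]
gripper_width: -0.3
clock: 14.25
position: [489.7, -278.6, 168.2]
ee_rot: [0.365, -0.601, 0.607, -0.37]
contact_force: [0.7, 0.0, 1.2]
gripper_width: -0.2
```

View pics/side9_z.png

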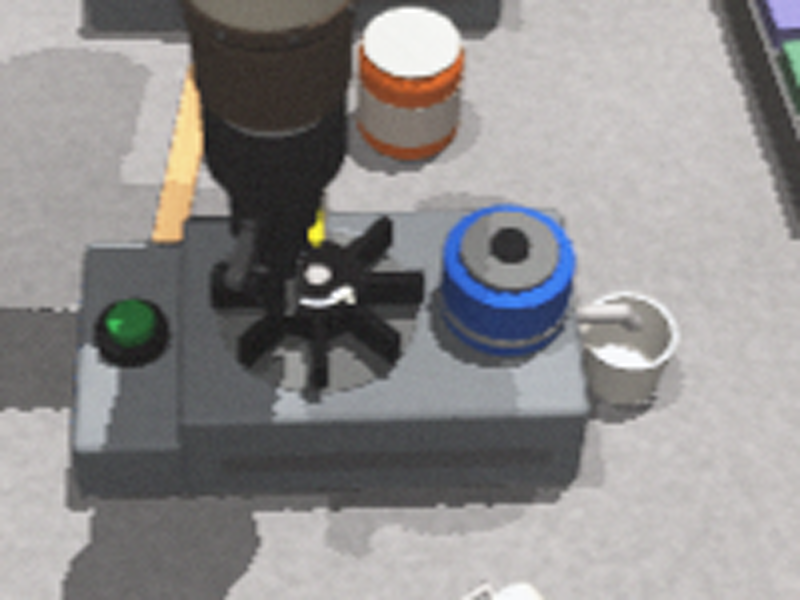

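View pics/wrist9_z.png

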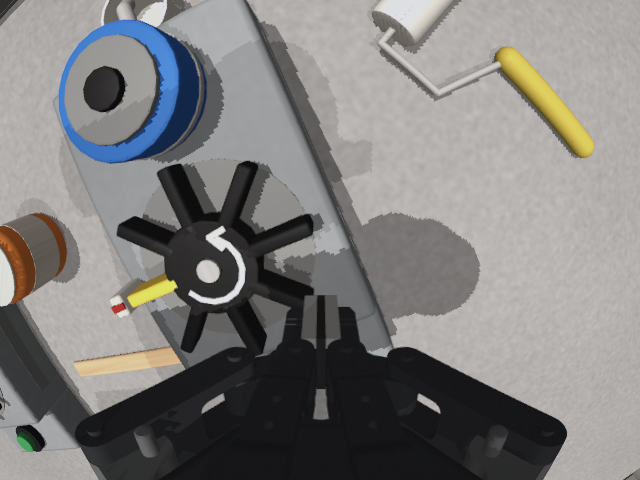

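The wrist view shows the yellow tooth pointing straight at the pointer's red line at (118,305). Now I go above the button at about (403,-208.5).

```bash
python3 -m creep '[[[-16,14,0],[0,0,0.08],-1],[[-33,28,0],[0,0,0.16],-1],[[-50,42,0],[0,0,0.24],-1],[[-67,56,0],[0,0,0.32],-1],[[-83,68.5,0],[0,0,0.4],-1],[[-83,68.5,0],[0,0,0.4],-1],[[-83,68.5,-25],[0,0,0.4],-1],[[-83,68.5,-55],[0,0,0.4],-1],[[-83,68.5,-70],[0,0,0.4],-1],[[-83,68.5,-70],[0,0,0.4],-1],[[-83,68.5,-70],[0,0,0.4],-1]]'; python3 shot.py 10 side wrist;python3 - <<'E'
from g import *
s=arm.read_state();print(s["position"],s["contact_force"],s["joints"])
E
```

```text
clock: 15.32
position: [403.0, -208.8, 91.3]
ee_rot: [-0.481, 0.52, -0.519, 0.479]
contact_force: [0.2, -0.3, -0.1]
gripper_width: 0.1
[ 404.35098082 -208.95435185   92.949165  ] [-0.25195548 -1.77424678  0.793787  ] [-1.17955310e-01  2.61390386e-01 -5.84436365e-01  5.96596073e-04
 -7.23708453e-01  1.60951156e+00]
```

View pics/side10_z.png

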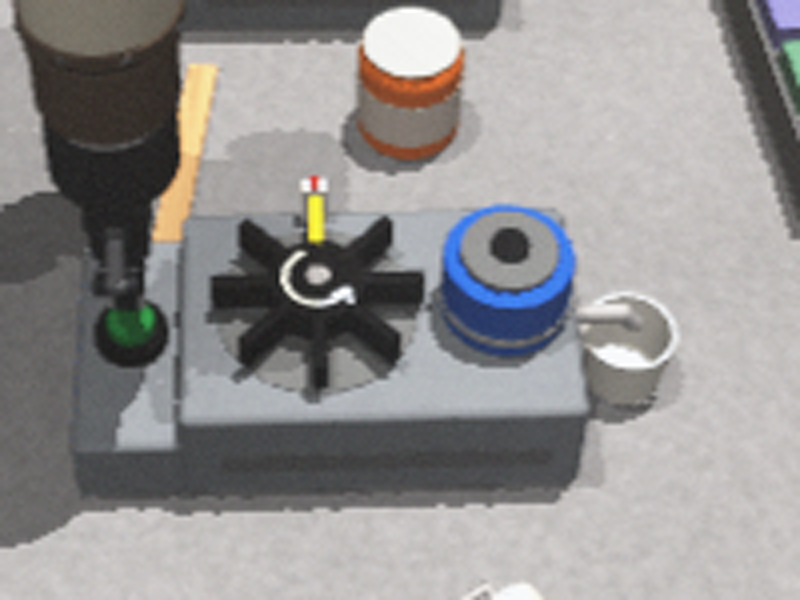

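View pics/wrist10_z.png

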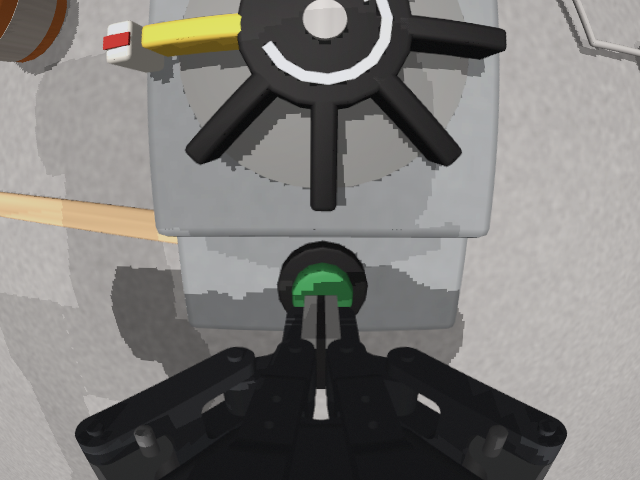

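```bash
python3 -m creep '[[[0,0,-8],[0,0,0],-1],[[0,0,-14],[0,0,0],-1],[[0,0,-18],[0,0,0],-1],[[0,0,-18],[0,0,0],-1]]'; python3 -m creep '[[[0,0,-1],[0,0,0],-1],[[0,0,-2],[0,0,0],-1],[[0,0,-2],[0,0,0],-1]]'; python3 -m creep '[[[0,0,-1],[0,0,0],-1],[[0,0,-2],[0,0,0],-1],[[0,0,-2],[0,0,0],-1]]'
```

```text
clock: 15.75
position: [403.8, -208.7, 74.1]
ee_rot: [0.48, -0.519, 0.519, -0.48]
contact_force: [0.5, 1.4, 4.6]
gripper_width: 0.0
clock: 16.0
position: [403.7, -208.7, 72.6]
ee_rot: [0.48, -0.519, 0.52, -0.48]
contact_force: [0.6, 0.6, 3.9]
gripper_width: -0.1
clock: 16.25
position: [403.8, -208.7, 71.0]
ee_rot: [0.48, -0.519, 0.519, -0.48]
contact_force: [-1.1, 2.1, 8.4]
gripper_width: -0.1
```

```bash
python3 -m creep '[[[0,0,-1],[0,0,0],-1],[[0,0,-1],[0,0,0],-1]]'; python3 -m creep '[[[0,0,-1],[0,0,0],-1],[[0,0,-1],[0,0,0],-1]]';  python3 -m creep '[[[0,0,-1],[0,0,0],-1],[[0,0,-1],[0,0,0],-1]]'
```

```text
clock: 16.42
position: [403.8, -208.7, 70.9]
ee_rot: [0.48, -0.519, 0.519, -0.48]
contact_force: [-3.2, 2.2, 15.2]
gripper_width: -0.0
clock: 16.58
position: [403.8, -208.8, 70.7]
ee_rot: [0.48, -0.519, 0.519, -0.48]
contact_force: [-4.5, 4.6, 22.1]
gripper_width: 0.1
clock: 16.75
position: [403.9, -208.8, 70.6]
ee_rot: [0.48, -0.518, 0.519, -0.48]
contact_force: [-8.3, 6.2, 31.0]
gripper_width: 0.2
```

The force rose sharply at z≈70.7, so something bottomed out. I'll check the button and collar heights from the earlier wrist picture, taken before contact, to rule out the finger resting on the collar.

```bash
python3 - <<'E'
from g import *
def d2z(u,v,d,pos,rot):
    c=arm.camera_params("wrist");K=c["camera_matrix"];T=c["T_tool_cam"]
    x,y=(u-K[0,2])/K[0,0],(v-K[1,2])/K[1,1];t=np.hypot(x,y)
    r=np.array([np.sin(t)*x/t,np.sin(t)*y/t,np.cos(t)]);P=r/r[2]*d
    R=Ro.from_quat(rot).as_matrix();return R@(T[:3,:3]@P+T[:3,3])+pos
z=np.load("pics/wrist10.npz")["d"]
pos=np.array([403.4,-208.7,92.3]);rot=arm.read_state()["ee_rot"]
for u,v in [(323,270),(310,285),(340,285),(300,290),(300,298),(323,247),(323,255),(285,285),(290,265),(360,285),(250,260),(400,260),(323,200),(323,230)]:
    print(u,v,d2z(u,v,z[v,u],pos,rot).round(1))
E
python3 shot.py 11 side wrist scene
```

```text
323 270 [ 417.4 -210.6   75. ]
310 285 [ 411.2 -204.1   77.1]
340 285 [ 409.6 -218.    75.9]
300 290 [ 408.4 -199.1   75.8]
300 298 [ 404.4 -198.7   76.2]
323 247 [ 425.8 -211.2   66.5]
323 255 [ 421.8 -211.    66.7]
285 285 [ 407.4 -191.    66.6]
290 265 [ 417.6 -194.5   65.8]
360 285 [ 404.6 -228.1   66.5]
250 260 [ 417.6 -172.5   54.7]
400 260 [ 411.5 -250.8   54.4]
323 200 [ 457.3 -213.3  111.9]
323 230 [ 437.6 -212.    78.9]
```

View pics/wrist11_z.png

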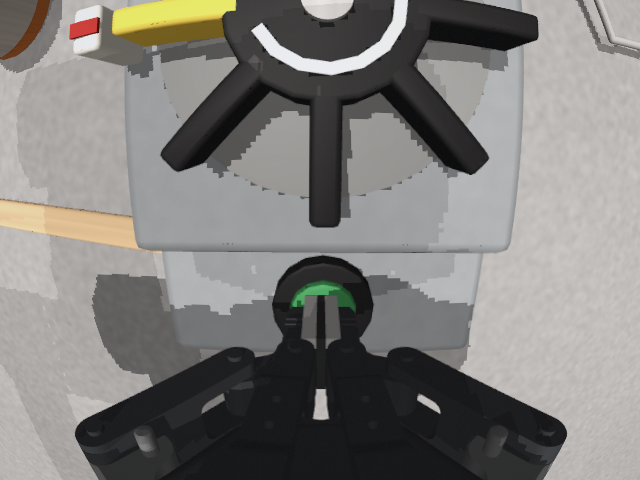

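View pics/side11_z.png

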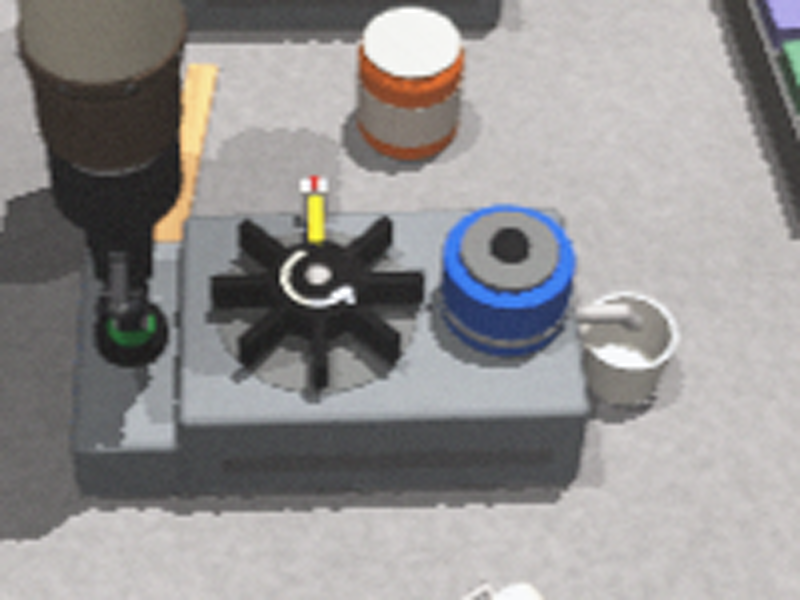

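The button top was at 76 and the collar is at 66.5, so stopping at about 70.5 with 31 N means the button is fully down and the finger is clear of the collar. Now I lift straight up and move clear.

```bash
python3 -m creep '[[[0,0,4],[0,0,0],-1],[[0,0,12],[0,0,0],-1],[[0,0,30],[0,0,0],-1],[[0,0,60],[0,0,0],-1],[[0,0,95],[0,0,0],-1],[[0,0,130],[0,0,0],-1],[[0,30,150],[0,0,0],-1],[[0,60,150],[0,0,0],-1],[[0,95,150],[0,0,0],-1],[[0,130,150],[0,0,0],-1],[[0,150,150],[0,0,0],-1],[[0,150,150],[0,0,0],-1]]'; python3 shot.py 12 side scene; python3 m.py 12; python3 - <<'E'
import cv2,numpy as np
cv2.imwrite("pics/s12full.png",np.load("pics/scene12.npz")["p"][:,:,::-1])
cv2.imwrite("pics/d12full.png",np.load("pics/side12.npz")["p"][:,:,::-1])
E
```

```text
clock: 17.9
position: [402.9, -56.2, 217.1]
ee_rot: [-0.481, 0.519, -0.518, 0.481]
contact_force: [-0.5, 0.1, -0.2]
gripper_width: 0.1
scene green [208 202  12  10  94] [213.6 206.3] plane [ 410.5 -209.6   86. ] med [ 405.  -209.3   79. ] zmax 85.7
scene blue [212 257  37  32 383] [230.5 274.8] plane [ 647.3 -229.4  142. ] med [ 646.9 -228.8  131.8] zmax 139.8
scene yellow [231 226  19  12 102] [240.7 231.1] plane [ 525.4 -173.5  112. ] med [ 523.7 -173.2  111.7] zmax 117.8
scene red [250 225   5   3   9] [252.2 225.8] plane [ 521.1 -144.7  112. ] med [ 523.3 -145.2  115.6] zmax 117.9
side green [251 300  13  11 102] [257.2 304.5] plane [ 403.7 -220.9   86. ] med [ 403.2 -213.3   75.3] zmax 79.9
side blue [336 277  32  32 275] [350.9 293.6] plane [ 624.9 -256.1  142. ] med [ 623.8 -252.5  128.3] zmax 133.8
side yellow [302 274   4  12  46] [303.4 279.5] plane [ 521.6 -176.8  112. ] med [ 521.8 -172.5  110.2] zmax 115.5
side red [303 269   2   4   5] [303.2 270.2] plane [ 524.3 -146.7  112. ] med [ 523.7 -148.2  110.7] zmax 114.6
```

View pics/side12_z.png

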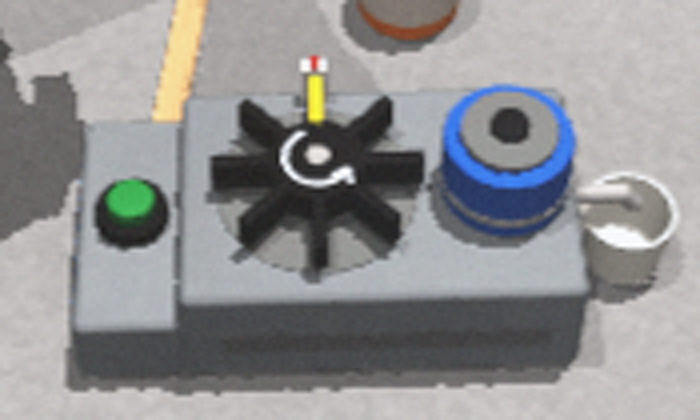

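View pics/s12full.png

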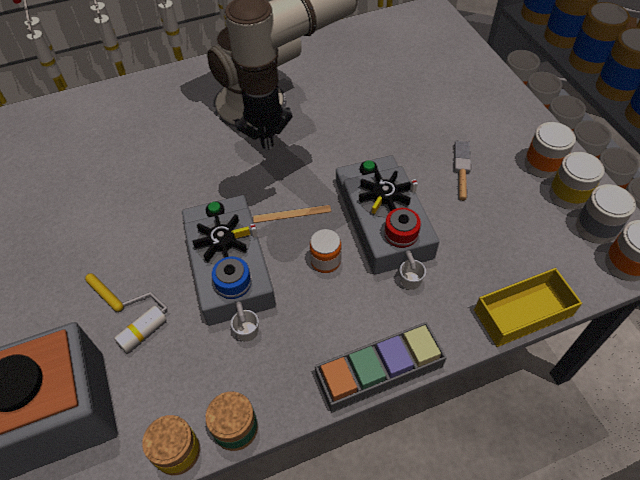

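View pics/d12full.png

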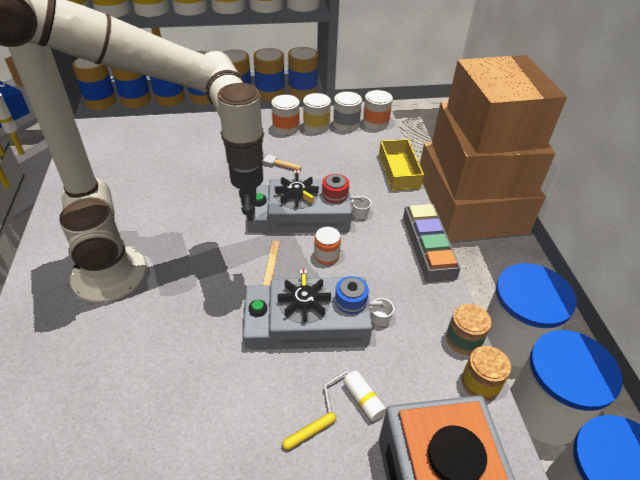

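The yellow tooth is at the pointer in both views. The button is back up, with the same pixels and height as at the start. The red unit and the loose things look unmoved, and the arm is clear.

```bash
python3 -m creep '[[[0,0,0],[0,0,0],-1],[[0,0,0],[0,0,0],-1],[[0,0,0],[0,0,0],-1]]'; python3 -c "
from bench import arm
print(arm.job_done())"
```

```text
clock: 18.25
position: [403.3, -59.4, 217.1]
ee_rot: [-0.48, 0.52, -0.52, 0.479]
contact_force: [-0.4, -0.1, 0.3]
gripper_width: 0.0
the job is handed in; nothing more can be done
None
```

I turned the blue unit's wheel five clicks anticlockwise with the shut fingertips, one stroke per click. I then pushed its green button fully down, let it come back up, and handed the job in at 18.25 s.

- **Wheel:** the scene, side and wrist views all show the yellow tooth in line with the white pointer. I checked after every stroke, and it never went past.
- **Button down:** it stopped firmly at z of about 70.6 mm with about 31 N, against a top measured at about 76 mm beforehand. That matches the 6 mm travel, and the finger was about 4 mm above the collar.
- **Button up:** in the last pictures it is back at its starting position and height.
- **Everything else:** the red unit and the loose things look unmoved. I judged that by eye from the last pictures.
- **Small disagreements:** position readings differed by 1–3 mm between cameras and between arm readings. In the pictures right after a stroke the wheel sat a few degrees short of its click; the one time I waited and looked again, it had settled. It looked fully at rest at the end.

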